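# Straightedge datum and hold the test gate at its stop

## Robot

A 6-joint arm with a two-finger parallel gripper is mounted at the origin on the work surface. World frame = base frame: x ahead of the robot, y to its left, z up, the work surface at z = 0. Lengths are in m, angles in rad, forces in N, time in s.
With the tool pointing down it reaches from about 0.35 to 0.875 m from the base axis. Payload 4.2 kg.
Tool frame: the origin (TCP) lies at the very end of the fingers, on their centre line; the grasp point (between the pads) lies behind it (robot.grip_point_offset is the z of the grasp point in the tool frame, in m); z points along the fingers, y is the direction in which the jaws open and shut (so a half turn about z gives the same grasp; the last joint's range is limited). The gripper opens to 85 mm and grips with 20 to 120 N. Pads are 22 mm wide; open, the fingers measure 114 mm over their backs; the gripper's body (76 mm by 85 mm) begins 54 mm behind the grasp point. The pads swing forward as they close: fully open they stand 13 mm farther back than shut.
Start: joints at [0.259, 0.385, 0.008, 0, -1.194, -0.259], TCP at [0.625, 0, 0.231] pointing down, gripper open.
Joint ranges: [-3.14, 3.14], [-1.21, 2.06], [-1.07, 1.41], [-3.16, 2.05], [-2.99, -0.16], [-3.1, 3.1]. Speed limits (rad/s): [2.79, 2.79, 3.14, 3.14, 3.14, 3.14].

## Interface

Orientations are given as a unit quaternion [w, x, y, z].
In Python, from bench import robot, cams gives the robot as it stands. The module is installed in compiled form; this text tells all that it offers.
- The arm moves only by the tool apply_moves, never from a script. Its argument "motion" is a list of rows, each a list of 5 numbers: the opening, from 0 (shut) to 1 (fully open), then the shift along the tool's x, y, z in m, then the turn about the tool's z in rad. In form: [[gripper, tx, ty, tz, roll], ...]. A call has 1 to 5 rows; each row shifts and turns the commanded pose from where the row before left it, along the tool's axes as they then stand; what a row does not reach is not made up. A row lasts 1/12 s, in which the tool goes at most 41.7 mm and 7.16 degrees, less where a joint would pass 70% of its speed; a pose out of reach is approached as far as the arm can. A call is refused whole if a number of a shift passes 0.0417 or a number of a turn 0.125, either way. A call with a gripper value outside its range is refused whole. The fingers move at their own pace and stop on an object; the grip force is fixed at half the most. Time passes only in rows, so rows that do not move let the fingers close. It gives the time, the measured TCP pose, the force and the opening at its end, in the units of the state.
- robot.get_obs(): the state, without advancing time (a new reading comes with each control period).
- cams.capture(name): name is "scene" or "side" or "wrist"; returns the picture (420x560x3 uint8, red, green, blue); there is no depth.
- cams.get_calibration(name): a dict with "intrinsics" (3x3 intrinsics, pixels), "distortion" ([k1, k2, p1, p2, k3] as OpenCV has them; the pictures are not rectified), "pose" (4x4, takes a point from camera to world coordinates). Camera axes: x right, y down, z forward; pixel columns grow to the right and rows downward; lengths in m; the calibration is good to about 2 mm. A picture is of the moment at which its call begins: read the wrist's pose just before it. get_calibration takes no time and is no camera call; for the wrist camera it gives the pose at the moment of the call.
- robot.hand_in(): hands the job in, once; it reports no verdict.
Trained networks look in the newest picture that a camera, given by its name, has taken for a name from the list of things; names that differ only in an ending like _2 or _b are one class to them, and where a whole thing is asked for, a point or a joint stands for the part that bears it (a point fixed in the world has none). Each returns a list of dicts, best first, with "p" (0 to 1); they miss things now and then, are a little off and sometimes report something else, mostly with a low value. They report only what shows in the picture. A call takes as long as a camera call. They do not tell look-alikes from the thing itself.
- cams.cut_out(camera, thing): "mask" (420x560 bool, what is visible of it) and "pixel" ([row, column] in pixels, amid what is visible of it).
The state is a dict: "clock": time; "joint_positions": joint angles; "joint_vel": joint speeds; "effort": joint torques, N m; "position": TCP position; "tcp_rot": TCP orientation; "ft_force": force on the tool from outside, world axes, zero at the start; "wrist_torque": the same for the moment, N m; "grip_width": finger opening in m.
Only numpy, scipy, OpenCV 4.12 (cv2) and the standard library are available. Lean on these libraries where they do the work, as an engineer would, in place of code of your own. Each camera call takes 0.05 s, during which the arm holds its last target. There are 200 camera calls.

## Task

Set up the stop check on the sprung test gate: lay the steel straightedge flat on the bench, one long side flush against the robot-side edge of the gate's base plate and near the middle of that edge, and let go of it. Then take hold of the gate with the fingers and ease it round towards the robot against its spring, never letting it fly or snap back, until it is fully at its stop, and finish while still holding it there. The straightedge must stay flush, and the printhead module, tin cup, coin shutter and knob stay where they are.

Things in the scene. Friction and masses are not known exactly. Their poses are not given: they have to be found in the camera images.
- fixture: Gate test fixture, fixed to the bench: aluminium base plate 140 (x) x 220 (y) x 16 mm high. Origin: centre of the plate's underside, on the bench. Its -x side is the robot-side long edge. A vertical hinge post (194 mm high) stands at x = +40, y = -85 mm in this frame, with a 101 mm high steel stop pin about 50 mm from it on the robot side (x = -12, y = -90 mm). The plate's position and yaw vary.
- base_edge (a point): Middle of the base plate's robot-side long edge, at bench height: 70 mm to -x of the fixture's origin. Axes as the fixture: y runs along the edge, -x points out of it. The edge face is 220 mm long and 16 mm high, upright. The straightedge's centre is 15 mm to -x of it when flush.
- gate (a joint): Swing of the gate about the vertical hinge post, rad: 0 at rest, where the gate points along the fixture's +y; grows as it swings towards the robot (anticlockwise from above, so that at angle a it points along (-sin a, cos a) of the fixture); hard stop at 1.40. A spring drives it back to 0: 0.2 N m at rest, 0.9 N m at the stop (about 1.5 to 6.7 N at the end post).
- gate_post (a point): The gate's free end, on the axis of its upright round end post, 175 mm above the bench: the height to grip. The post is 18 mm in diameter, 135 mm from the hinge axis, and its top is at 195 mm; the gate's top bar below it ends at 147 mm. The gate is of 10 mm thick level aluminium bars, its underside 65 mm above the bench, so it passes over the straightedge.
- straightedge: Loose steel straightedge: flat bar 30 (x) x 160 (y) x 10 mm high, about 0.3 to 0.55 kg, with a black grip block 14 (x) x 50 (y) mm standing on its middle, from 10 to 46 mm above the underside. Origin: centre of the underside; y runs along its length. Symmetric: either long side may go to the plate.
- printhead: Cream printhead module, 90 x 75 x 58 mm, loose; origin at the centre of its underside. Leave alone.
- tin_cup: Open tin parts cup, 68 mm across, 70 mm high, loose; origin at the centre of its underside. Leave alone.
- coin_shutter: Purple plastic coin shutter, 55 x 80 x 20 mm, loose; origin at the centre of its underside. Leave alone.
- knob: Knurled nickel knob, 32 mm across, 24 mm high, loose; origin at the centre of its underside. Leave alone.
Not all that is in view belongs to the job. Several things have the shape of the straightedge; the one meant has the colours described above.

How it is judged:
On the way, in this order (a step that is already met when the one before it is completed fails the run):
1. the straightedge lies flush against the base plate's edge, let go, the gate still at rest (x of straightedge in the frame of base_edge between -0.0175 and -0.0125 m and y of straightedge in the frame of base_edge between -0.06 and 0.06 m and angle between the y axis of straightedge and the y axis of base_edge, either way round below 0.025 rad and height (world z) of straightedge below 0.004 m and angle between straightedge's own z axis and vertical below 0.03 rad and contact force between the fingers and straightedge below 0.3 N and value of joint gate below 0.3 rad), for 0.2 s.
2. the fingers hold the gate at its stop (value of joint gate above 1.34 rad and contact force between the fingers and gate above 1.5 N), for 0.2 s.
At the end, for the whole second after the job is handed in: The gate is held still by the fingers (over 1.5 N) within 0.06 rad of its stop at 1.40 rad; the straightedge, let go, lies flat with a long side against the base plate's robot-side edge: gap under 2.5 mm at its middle, parallel within 0.025 rad, its middle within 60 mm of the edge's middle (all of step 2 and x of straightedge in the frame of base_edge between -0.0175 and -0.0125 m and y of straightedge in the frame of base_edge between -0.06 and 0.06 m and angle between the y axis of straightedge and the y axis of base_edge, either way round below 0.025 rad and height (world z) of straightedge below 0.004 m and angle between straightedge's own z axis and vertical below 0.03 rad and velocity of joint gate between -0.1 and 0.1 rad/s and contact force between each of the fingers, gate and straightedge below 0.3 N); the arm keeps its last pose, push and grip.
It fails at once if the gate flies or snaps (faster than 4 rad/s) (velocity of joint gate above 4 rad/s or velocity of joint gate below -4 rad/s).
It fails at once if a bystander is moved over 15 mm or tipped (distance of any of printhead, tin_cup, coin_shutter, knob from where it was at the start of the episode above 0.015 m or angle between any of printhead, tin_cup, coin_shutter, knob's own z axis and vertical above 0.3 rad).
It also fails if it takes over 67 s, if anything falls off the work surface, if the arm or the gripper's body presses on something with over 40 N, if the wrist force passes 120 N, or if a joint passes its speed limit or range.

## Working session

There is one attempt and no reset: what is moved stays moved. The work goes in short steps, Python scripts to look and compute and a tool call to move; the robot and the scene stay as the last step left them, time stands still between calls to the robot, and variables do not carry over. Pictures are saved under pics/ and viewed, about 8 in all and at most 12, crops included, and the job is handed in when it is done.

Besides the shell and the picture viewer there is one more tool, called after "Emit:" as a command line: name --pt "numbers of a row" for each row, then --argument value for the rest. apply_moves: Moves the arm, as the interface text tells. Its arguments: {"type":"object","properties":{"motion":{"type":"array","items":{"type":"array","items":{"type":"number"}}}},"required":["motion"]}

```bash
mkdir -p pics
python3 - <<'E'
from bench import robot,cams
import cv2,numpy as np
o=robot.get_obs();print(o, getattr(robot,'grip_point_offset',None))
for n in ["scene","side"]:
    im=cams.capture(n);cv2.imwrite(f"pics/{n}0.png",cv2.cvtColor(im,cv2.COLOR_RGB2BGR))
    c=cams.get_calibration(n);print(n,np.round(c["pose"],3).tolist(),np.round(c["intrinsics"],1).tolist(),np.round(c["distortion"],3))
    for t in ["fixture","gate_post","straightedge"]:
        print(t,[(round(d["p"],2),np.round(d["pixel"]).tolist(),int(d["mask"].sum())) for d in cams.cut_out(n,t)])
E
```

```text
{'clock': 0.0, 'joint_positions': array([ 2.58597397e-01,  3.85517080e-01,  6.60683153e-03, -4.87502181e-04,
       -1.19400109e+00, -2.58600451e-01]), 'joint_vel': array([-1.02391372e-03,  1.39522479e-03, -1.30304533e-05,  1.02800442e-03,
        1.21487837e-03, -3.22389594e-04]), 'effort': array([-9.55001960e-04, -3.92286408e+01,  1.88399577e+01,  4.18616563e+00,
       -4.72148502e-03,  8.27910434e-07]), 'position': array([6.24405437e-01, 1.13229954e-05, 2.30239690e-01]), 'tcp_rot': array([-0.00080023, -0.7070417 ,  0.70717103,  0.00072752]), 'ft_force': array([ 0.35102569, -0.53334475,  0.29346055]), 'wrist_torque': array([-0.04741429,  0.00685734, -0.04468925]), 'grip_width': 0.08537030468729603} -0.0187
scene [[0.155, 0.611, -0.776, 1.339], [0.988, -0.096, 0.121, -0.058], [-0.0, -0.785, -0.619, 0.748], [0.0, 0.0, 0.0, 1.0]] [[409.9, 0.0, 280.3], [0.0, 409.9, 215.8], [0.0, 0.0, 1.0]] [0.014 0.    0.    0.    0.   ]
fixture [(0.7, [260.0, 252.0], 4524)]
gate_post [(0.96, [242.0, 246.0], 1838)]
straightedge [(0.94, [222.0, 415.0], 639), (0.88, [220.0, 366.0], 636), (0.61, [206.0, 300.0], 562)]
side [[0.899, -0.27, 0.343, 0.245], [-0.437, -0.525, 0.73, -0.598], [-0.017, -0.807, -0.59, 0.642], [0.0, 0.0, 0.0, 1.0]] [[397.6, 0.0, 285.8], [0.0, 397.6, 210.0], [0.0, 0.0, 1.0]] [-0.034  0.     0.     0.     0.   ]
fixture [(0.86, [251.0, 318.0], 6496)]
gate_post [(0.62, [224.0, 334.0], 1786)]
straightedge [(0.92, [199.0, 221.0], 580), (0.92, [170.0, 214.0], 488), (0.75, [245.0, 204.0], 794)]
```

View pics/scene0.png

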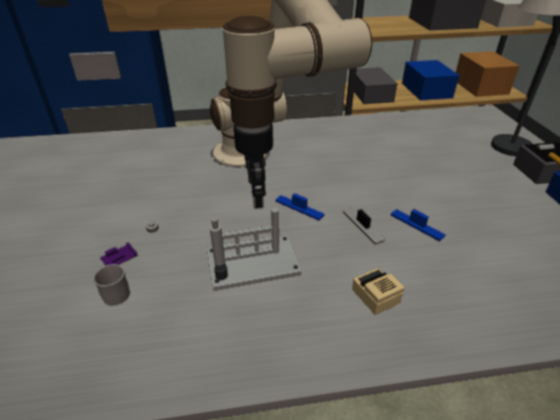

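View pics/side0.png

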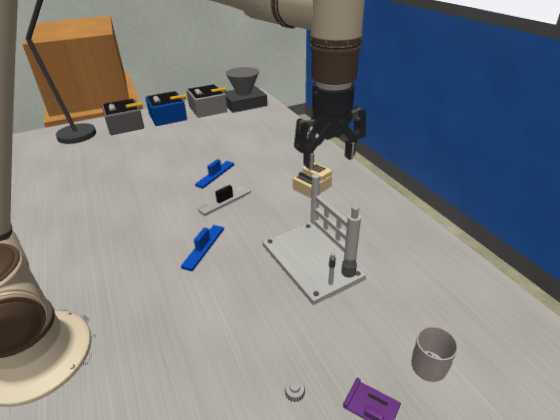

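Scene view: the steel bar with the black grip is at (row 222, col 366), with blue decoys at (206,300) and (222,415). In the side view the steel bar is at (199,221) and the fixture plate is around (258,315), with the gate at rest. I'll fit poses to the silhouettes.

```bash
cat > h.py <<'E'
from bench import robot,cams
import cv2,numpy as np
from scipy.optimize import minimize
S=4
def box(x0,x1,y0,y1,z0,z1): return np.array([[x,y,z] for x in(x0,x1) for y in(y0,y1) for z in(z0,z1)],float)
def cyl(x,y,r,z0,z1): 
    t=np.linspace(0,2*np.pi,24,endpoint=False); return np.array([[x+r*np.cos(a),y+r*np.sin(a),z] for a in t for z in(z0,z1)])
SE=[box(-.015,.015,-.08,.08,0,.01),box(-.007,.007,-.025,.025,.01,.046)]
PL=[box(-.07,.07,-.11,.11,0,.016)]
def place(P,q):
    c,s=np.cos(q[2]),np.sin(q[2]); return P@np.array([[c,s,0],[-s,c,0],[0,0,1]])+[q[0],q[1],0]
def proj(c,P):
    T=np.linalg.inv(c["pose"]); return cv2.projectPoints(np.asarray(P,float).reshape(-1,3),cv2.Rodrigues(T[:3,:3])[0],T[:3,3],c["intrinsics"],np.array(c["distortion"]))[0].reshape(-1,2)
def render(c,parts,q):
    m=np.zeros((420*S,560*S),np.uint8)
    for P in parts:
        h=cv2.convexHull(((proj(c,place(P,q))+.5)*S*16).astype(np.int32)); cv2.fillConvexPoly(m,h,1,shift=4)
    return m
def fit(parts,obs,q0):
    M=[(c,cv2.resize(m.astype(np.float32),None,fx=S,fy=S,interpolation=cv2.INTER_LINEAR)>.5) for c,m in obs]
    def f(q):
        e=0
        for c,m in M:
            r=render(c,parts,q)>0; e+=1-(r&m).sum()/max(1,(r|m).sum())
        return e
    q=np.array(q0,float)
    for s in (.02,.005):
        r=minimize(f,q,method="Nelder-Mead",options=dict(initial_simplex=np.vstack([q]+[q+np.eye(3)[i]*[s,s,s*8] for i in range(3)]),xatol=1e-4,fatol=1e-4,maxiter=150)); q=r.x
    return q,r.fun/len(M)
def ray(c,px,z):
    u=cv2.undistortPoints(np.array([[px]],float),c["intrinsics"],np.array(c["distortion"]))[0,0]
    d=c["pose"][:3,:3]@[u[0],u[1],1]; o=c["pose"][:3,3]; return o+d*(z-o[2])/d[2]
def save(n,im): cv2.imwrite(n,cv2.cvtColor(im,cv2.COLOR_RGB2BGR))
def gate(a):
    h=np.array([.04,-.085]); d=np.array([-np.sin(a),np.cos(a)]); n=np.array([d[1],-d[0]])
    e=h+.135*d; B=[]
    for z0,z1 in((.065,.075),(.137,.147)):
        B.append(np.array([[*(h+t*d+s*.005*n),z] for t in(0,.135) for s in(-1,1) for z in(z0,z1)]))
    return [cyl(*e,.009,.065,.195)]+B
FX=PL+[cyl(.04,-.085,.011,0,.194),cyl(-.012,-.09,.005,0,.101)]
E
python3 - <<'E'
from h import *
C={};O={"s":[], "f":[]}
pick={"scene":[222,366],"side":[199,221]}
for n in pick:
    c=C[n]=cams.get_calibration(n); im=cams.capture(n)
    r=cams.cut_out(n,"straightedge"); d=min(r,key=lambda d:np.hypot(*(np.array(d["pixel"])-pick[n])))
    O["s"].append((c,d["mask"])); print(n,d["pixel"],ray(c,d["pixel"][::-1],.02))
    mf=cams.cut_out(n,"fixture")[0]; mg=cams.cut_out(n,"gate_post")[0]
    print(n,ray(c,mf["pixel"][::-1],.02)); O["f"].append((c,mf["mask"]|mg["mask"]))
    pass
for k,parts,q0 in(("s",SE,None),("f",FX+gate(0),None)):
    c,m=O[k][0]; p=np.argwhere(m).mean(0)[::-1]; x=ray(c,p,.02)
    best=min((fit(parts,O[k],[x[0],x[1],a]) for a in (-.6,0,.6)),key=lambda t:t[1]); print(k,best)
    for c,m in O[k]: print(" single",fit(parts,[(c,m)],best[0]))
    for n in C:
        im=cv2.resize(cams.capture(n),None,fx=S,fy=S); r=render(C[n],parts,best[0])
        cs,_=cv2.findContours(r,cv2.RETR_LIST,cv2.CHAIN_APPROX_NONE); cv2.drawContours(im,cs,-1,(255,0,0),1)
        u=proj(C[n],[[best[0][0],best[0][1],.05]])[0]*S; x,y=u.astype(int); save(f"pics/fit_{k}_{n}.png",im[max(0,y-290):y+290,max(0,x-390):x+390])
E
python3 -c "
import cv2,numpy as np
r=[np.hstack([cv2.resize(cv2.imread(f'pics/fit_{k}_{n}.png'),(400,297)) for n in('scene','side')]) for k in 'sf']
cv2.imwrite('pics/fit.png',np.vstack(r))"
```

```text
scene [221.9, 363.0] [0.49025294 0.3099923  0.02      ]
scene [ 0.58328627 -0.01950629  0.02      ]
side [199.2, 220.2] [0.46767972 0.3002467  0.02      ]Traceback (most recent call last):
  File "<stdin>", line 8, in <module>
IndexError: list index out of range
[ WARN:0@0.015] global loadsave.cpp:275 findDecoder imread_('pics/fit_s_scene.png'): can't open/read file: check file path/integrity
Traceback (most recent call last):
cv2.error: OpenCV(4.12.0) /io/opencv/modules/imgproc/src/resize.cpp:4208: error: (-215:Assertion failed) !ssize.empty() in function 'resize'
```

```bash
cat >> h.py <<'E'
def cut(n,t,near=None):
    for _ in range(4):
        cams.capture(n); r=cams.cut_out(n,t)
        if r: return r[0] if near is None else min(r,key=lambda d:np.hypot(*(np.array(d["pixel"])-near)))
E
python3 - <<'E'
from h import *
C={};O={"s":[], "f":[]}
pick={"scene":[222,366],"side":[199,221]}
for n in pick:
    c=C[n]=cams.get_calibration(n)
    O["s"].append((c,cut(n,"straightedge",pick[n])["mask"]))
    a,b=cut(n,"fixture"),cut(n,"gate_post"); print(n,[x and x["p"] for x in(a,b)])
    if a and b: O["f"].append((c,a["mask"]|b["mask"]))
rows=[]
for k,parts in(("s",SE),("f",FX+gate(0))):
    c,m=O[k][0]; x=ray(c,np.argwhere(m).mean(0)[::-1],.02)
    best=min((fit(parts,O[k],[x[0],x[1],a]) for a in (-.6,0,.6)),key=lambda t:t[1]); print(k,best)
    for c,m in O[k]: print(" single",fit(parts,[(c,m)],best[0]))
    row=[]
    for n in C:
        im=cv2.resize(cams.capture(n),None,fx=S,fy=S); r=render(C[n],parts,best[0])
        cs,_=cv2.findContours(r,cv2.RETR_LIST,cv2.CHAIN_APPROX_NONE); cv2.drawContours(im,cs,-1,(255,0,0),1)
        x,y=(proj(C[n],[[best[0][0],best[0][1],.05]])[0]*S).astype(int); row.append(im[y-290:y+290,x-390:x+390][::2 if k=='f' else 2,::2])
        row[-1]=cv2.resize(row[-1],(400,297))
    rows.append(np.hstack(row))
save("pics/fit.png",np.vstack(rows)); print(robot.get_obs()["clock"])
E
```

```text
scene [0.6, 0.87]
side [0.92, 0.97]
s (array([ 0.48255531,  0.31052156, -1.2552114 ]), np.float64(0.08813704909781744))
 single (array([ 0.48389825,  0.31251979, -1.26819136]), np.float64(0.06951561442521514))
 single (array([ 0.48050728,  0.30865212, -1.26805682]), np.float64(0.05684306569343067))
f (array([ 0.58294911, -0.01246192,  0.08619758]), np.float64(0.08850198433602047))
 single (array([ 0.5828529 , -0.01249044,  0.08914773]), np.float64(0.0685164792952444))
 single (array([ 0.58295188, -0.01246248,  0.08620505]), np.float64(0.10826545749713101))
1.55
```

View pics/fit.png

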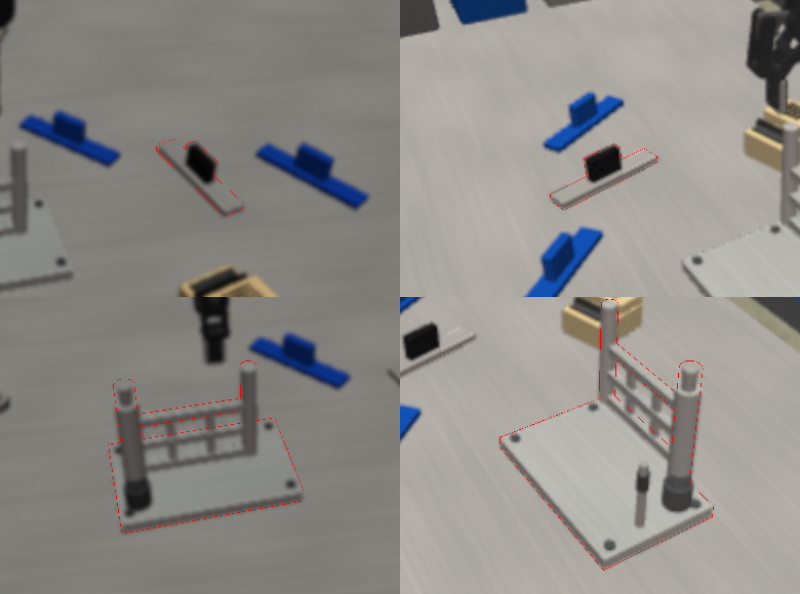

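The overlays fit well. Straightedge is at (0.4825, 0.3105) with yaw −1.26. Fixture is at (0.583, −0.0125) with yaw 0.087. I'm moving over the straightedge now.

Emit:
apply_moves --pt "0.6 -0.031 0.0142 0 0" --pt "0.6 -0.031 0.0142 0 0" --pt "0.6 -0.031 0.0142 0 0" --pt "0.6 -0.031 0.0142 0 0" --pt "0.6 -0.031 0.0142 0 0"

```text
clock: 1.97
position: [0.5532, 0.1562, 0.2315]
tcp_rot: [0.0, -0.707, 0.707, -0.0]
ft_force: [0.6, 0.8, -0.4]
grip_width: 0.051
```

Emit:
apply_moves --pt "0.6 -0.031 0.0142 0 0" --pt "0.6 -0.031 0.0142 0 0" --pt "0.6 -0.031 0.0142 0 0" --pt "0.6 -0.031 0.0142 0 0" --pt "0.6 -0.031 0.0142 0 0"

```text
clock: 2.38
position: [0.482, 0.3114, 0.2316]
tcp_rot: [-0.0, 0.707, -0.707, 0.0]
ft_force: [0.8, 0.4, 0.2]
grip_width: 0.0515
```

Emit:
apply_moves --pt "0.6 0 0 0 0.12" --pt "0.6 0 0 0 0.12" --pt "0.6 0 0 0 0.12" --pt "0.6 0 0 0 0.12" --pt "0.6 0 0 0 0.12"

```text
clock: 2.8
position: [0.4828, 0.3103, 0.2314]
tcp_rot: [0.0, -0.464, 0.886, 0.0]
ft_force: [-0.5, 0.3, -0.2]
grip_width: 0.0511
```

Emit:
apply_moves --pt "0.6 0 0 0 0.12" --pt "0.6 0 0 0 0.12" --pt "0.6 0 0 0 0.12" --pt "0.6 0 0 0 0.12" --pt "0.6 0 0 0 0.12"

```text
clock: 3.22
position: [0.483, 0.31, 0.2314]
tcp_rot: [0.0, -0.181, 0.983, 0.0]
ft_force: [0.2, -0.5, 0.1]
grip_width: 0.051
```

```bash
cat >> h.py <<'E'
from scipy.spatial.transform import Rotation as Ro
def state():
    o=robot.get_obs(); q=np.array(o["tcp_rot"]); R=Ro.from_quat(q[[1,2,3,0]]).as_matrix()
    print("t",round(o["clock"],2),"pos",np.round(o["position"],4),"yaw",round(float(np.arctan2(-R[1,1],-R[0,1])),4),"z",np.round(R[:,2],3),"F",np.round(o["ft_force"],1),"M",np.round(o["wrist_torque"],2),"w",round(o["grip_width"],4),"j",np.round(o["joint_positions"],2)); return o,R
def delta(tgt,R,o): print("tool delta",np.round(R.T@(np.array(tgt)-o["position"]),4))
E
python3 - <<'E'
from h import *
o,R=state(); delta([.4825,.3105,.15],R,o)
c=cams.get_calibration("wrist"); im=cams.capture("wrist"); r=cams.cut_out("wrist","straightedge")
print([(d["p"],d["pixel"],d["mask"].sum()) for d in r])
for d in r:
    x=ray(c,np.argwhere(d["mask"]).mean(0)[::-1],.012); f=min((fit(SE,[(c,d["mask"])],[x[0],x[1],a]) for a in(-1.26,-.6,0)),key=lambda t:t[1]); print(x,f)
save("pics/w1.png",im)
E
```

```text
t 3.22 pos [0.483  0.31   0.2314] yaw -1.2059 z [ 0.  0. -1.] F [ 0.2 -0.5  0.1] M [ 0.05  0.03 -0.04] w 0.051 j [ 0.85  0.3  -0.12 -0.   -1.15 -2.06]
tool delta [0.0003 0.0006 0.0814]
[(0.67, [42.5, 170.6], np.int64(3227)), (0.66, [238.8, 405.8], np.int64(4320)), (0.62, [173.7, 276.3], np.int64(4753))]
[0.40009461 0.17764402 0.012     ] (array([ 0.37089891,  0.14809291, -0.79414247]), np.float64(0.0346000601413321))
[0.49378669 0.4589789  0.012     ] (array([ 0.50197227,  0.46510927, -0.96283664]), np.float64(0.09640574242900557))
[0.47505148 0.30827224 0.012     ] (array([ 0.4814789 ,  0.31028045, -1.26542272]), np.float64(0.02978756157635465))
```

View pics/w1.png

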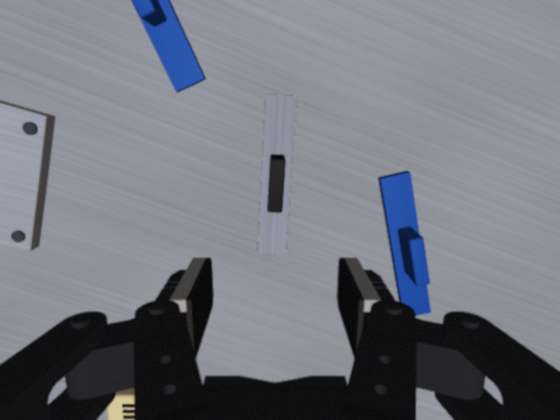

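The wrist picture shows the steel bar at (175, 277), parallel to the fingers and centred between them, with a blue bar either side. The wrist fit gives (0.4815, 0.3103, −1.265), which agrees with the earlier fit. Next I'll descend and grip.

Emit:
apply_moves --pt "0.6 0 0 0.035 0.06" --pt "0.6 0 0 0.035 0" --pt "0.6 0 0 0.035 0" --pt "0.6 0 0 0.035 0" --pt "0.6 0 0 0.03 0"

```text
clock: 3.73
position: [0.4825, 0.3096, 0.0594]
tcp_rot: [-0.0, -0.156, 0.988, -0.0]
ft_force: [0.5, 0.0, 0.4]
grip_width: 0.0512
```

Emit:
apply_moves --pt "0.6 0 0 0.02 0" --pt "0.6 0 0 0.015 0" --pt "0.6 0 0 0.008 0" --pt "0.6 0 0 0 0" --pt "0.0 0 0 0 0"

```text
clock: 4.15
position: [0.4833, 0.3103, 0.0186]
tcp_rot: [0.0, -0.156, 0.988, 0.0]
ft_force: [-0.3, 0.6, -0.1]
grip_width: 0.0408
```

Emit:
apply_moves --pt "0 0 0 0 0" --pt "0 0 0 0 0" --pt "0 0 0 0 0" --pt "0 0 0 0 0" --pt "0 0 0 0 0"

```text
clock: 4.57
position: [0.4837, 0.3108, 0.0198]
tcp_rot: [0.001, -0.155, 0.988, 0.001]
ft_force: [-1.4, -0.1, 6.2]
grip_width: 0.0129
```

Run:
```python
from h import *
o,R=state()
```

```text
t 4.57 pos [0.4837 0.3108 0.0198] yaw -1.2591 z [ 0.002  0.002 -1.   ] F [-1.4 -0.1  6.2] M [-0.01  0.32  0.04] w 0.0129 j [ 0.85  0.53 -0.36  0.   -0.67 -2.11]
```

Emit:
apply_moves --pt "0 0 0 -0.01 0" --pt "0 0 0 -0.02 0" --pt "0 0 0 -0.035 0" --pt "0 0 0 -0.035 0" --pt "0 0 0 -0.01 0"

```text
clock: 4.98
position: [0.4849, 0.3116, 0.1337]
tcp_rot: [0.004, -0.155, 0.988, 0.002]
ft_force: [0.9, 1.1, -1.7]
grip_width: 0.0133
```

Emit:
apply_moves --pt "0 0 0 0 -0.11" --pt "0 0 0 0 -0.11" --pt "0 0 0 0 -0.11" --pt "0 0 0 0 -0.11" --pt "0 0 0 0 -0.11"

```text
clock: 5.4
position: [0.4819, 0.3092, 0.1272]
tcp_rot: [-0.001, -0.419, 0.908, -0.0]
ft_force: [0.8, -0.1, -3.2]
grip_width: 0.0131
```

Emit:
apply_moves --pt "0 0 0 0 -0.11" --pt "0 0 0 0 -0.11" --pt "0 0 0 0 -0.11" --pt "0 0 0 0 -0.11" --pt "0 0 0 0 -0.11"

```text
clock: 5.82
position: [0.4819, 0.3091, 0.1271]
tcp_rot: [-0.002, -0.65, 0.76, 0.0]
ft_force: [-0.0, -0.2, -3.4]
grip_width: 0.0128
```

Emit:
apply_moves --pt "0 0 0 0 -0.11" --pt "0 0 0 0 -0.11" --pt "0 0 0 0 -0.03" --pt "0 0 0 0 0" --pt "0 0 0 0 0"

```text
clock: 6.23
position: [0.4823, 0.3095, 0.1275]
tcp_rot: [0.001, 0.738, -0.675, -0.0]
ft_force: [-0.4, -0.1, -3.1]
grip_width: 0.0126
```

Run:
```python
from h import *
o,R=state(); delta([.490,-.019,.125],R,o)
# bar pose vs TCP while held
c=cams.get_calibration("wrist"); cams.capture("wrist"); print([(d["p"],d["pixel"],d["mask"].sum()) for d in cams.cut_out("wrist","straightedge")])
```

```text
t 6.23 pos [0.4823 0.3095 0.1275] yaw 0.0884 z [-0.002 -0.001 -1.   ] F [-0.4 -0.1 -3.1] M [-0.    0.01 -0.06] w 0.0126 j [ 0.85  0.39 -0.26 -0.   -0.92 -0.76]
tool delta [0.3278 0.0213 0.0028]
[(0.9, [30.2, 405.0], np.int64(4298)), (0.76, [195.1, 277.7], np.int64(18084))]
```

Emit:
apply_moves --pt "0 0.033 0.002 0 0" --pt "0 0.033 0.002 0 0" --pt "0 0.033 0.002 0 0" --pt "0 0.033 0.002 0 0" --pt "0 0.033 0.002 0 0"

```text
clock: 6.75
position: [0.4874, 0.1434, 0.1283]
tcp_rot: [0.0, 0.738, -0.675, -0.0]
ft_force: [1.1, -0.6, -3.3]
grip_width: 0.0132
```

Emit:
apply_moves --pt "0 0.033 0.002 0 0" --pt "0 0.033 0.002 0 0" --pt "0 0.033 0.002 0 0" --pt "0 0.033 0.002 0 0" --pt "0 0.031 0.002 0 0"

```text
clock: 7.17
position: [0.4921, -0.0201, 0.1284]
tcp_rot: [-0.0, 0.738, -0.675, -0.0]
ft_force: [1.1, 0.3, -3.3]
grip_width: 0.013
```

Emit:
apply_moves --pt "0 0 0 0.03 0" --pt "0 0 0 0.03 0" --pt "0 0 0 0.02 0" --pt "0 0 0 0.01 0" --pt "0 0 0 0 0"

```text
clock: 7.58
position: [0.4906, -0.0191, 0.0359]
tcp_rot: [0.002, 0.738, -0.675, -0.002]
ft_force: [-0.3, 0.0, -3.5]
grip_width: 0.0127
```

Run:
```python
from h import *
o,R=state(); delta([.490,-.019,.02],R,o)
for n in("side","wrist"):
    c=cams.get_calibration(n); im=cams.capture(n)
    im=cv2.resize(im,None,fx=3,fy=3); x,y=(proj(c,[[.5,-.02,.03]])[0]*3).astype(int); print(x,y)
    p=o["position"]; q=[p[0],p[1],.087]
    save(f"pics/pre_{n}.png",im[max(0,y-300):max(0,y-300)+600,max(0,x-400):max(0,x-400)+800] if n=="side" else cv2.resize(im,(560,420)))
```

```text
t 7.58 pos [ 0.4906 -0.0191  0.0359] yaw 0.0886 z [-0.006 -0.001 -1.   ] F [-0.3  0.  -3.5] M [-0.04  0.07  0.01] w 0.0127 j [ 0.29  0.41 -0.55 -0.   -0.62 -0.2 ]
tool delta [-0.0002  0.0005  0.0159]
839 796
763 787
```

View pics/pre_wrist.png

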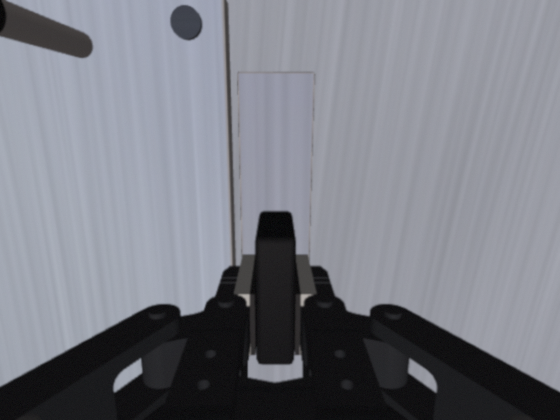

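The wrist view shows the bar (cols 238–314) held parallel to the plate edge (col ~230), with a gap of a few mm. I'll lower it to the bench.

Emit:
apply_moves --pt "0 0 0 0.008 0" --pt "0 0 0 0.004 0" --pt "0 0 0 0.002 0" --pt "0 0 0 0 0"

```text
clock: 8.02
position: [0.4923, -0.0184, 0.0241]
tcp_rot: [0.0, 0.738, -0.675, -0.0]
ft_force: [0.2, 0.8, -3.0]
grip_width: 0.0127
```

Emit:
apply_moves --pt "0 0 0 0.001 0" --pt "0 0 0 0.001 0" --pt "0 0 0 0 0"

```text
clock: 8.27
position: [0.4926, -0.0184, 0.0224]
tcp_rot: [-0.0, 0.738, -0.675, 0.0]
ft_force: [-0.3, 0.6, -3.2]
grip_width: 0.0125
```

```bash
python3 -c "
from h import *
state()"
```

```text
t 8.27 pos [ 0.4926 -0.0184  0.0224] yaw 0.09 z [ 0.  0. -1.] F [-0.3  0.6 -3.2] M [ 0.   -0.02 -0.04] w 0.0125 j [ 0.29  0.43 -0.56 -0.   -0.58 -0.2 ]
```

Emit:
apply_moves --pt "0 0 0 0.001 0" --pt "0 0 0 0.001 0" --pt "0 0 0 0 0"

```text
clock: 8.52
position: [0.4924, -0.0185, 0.0202]
tcp_rot: [0.0, 0.738, -0.675, -0.0]
ft_force: [-1.0, 1.4, -3.9]
grip_width: 0.013
```

Emit:
apply_moves --pt "0 0 0 0.001 0" --pt "0 0 0 0 0"

```text
clock: 8.68
position: [0.4926, -0.0185, 0.0198]
tcp_rot: [0.0, 0.738, -0.674, 0.0]
ft_force: [-1.3, 0.1, 2.0]
grip_width: 0.0131
```

Emit:
apply_moves --pt "0 0 0 0.001 0" --pt "0 0 0 0 0"

```text
clock: 8.85
position: [0.4926, -0.0185, 0.0197]
tcp_rot: [-0.0, 0.738, -0.674, 0.0]
ft_force: [-4.9, 0.7, 9.5]
grip_width: 0.0128
```

It's on the bench. Now I'll ease it towards the plate.

Emit:
apply_moves --pt "0 0 0 -0.001 0" --pt "0 0 -0.002 0 0" --pt "0 0 -0.002 0 0" --pt "0 0 0 0 0"

```text
clock: 9.18
position: [0.4938, -0.0185, 0.0198]
tcp_rot: [0.003, 0.738, -0.675, -0.002]
ft_force: [-9.2, 2.1, 13.0]
grip_width: 0.0127
```

Emit:
apply_moves --pt "0 0 -0.001 0 0" --pt "0 0 0 0 0"

```text
clock: 9.35
position: [0.4942, -0.0185, 0.0199]
tcp_rot: [0.003, 0.738, -0.675, -0.002]
ft_force: [-9.4, 1.8, 13.2]
grip_width: 0.0132
```

Emit:
apply_moves --pt "0 0 -0.001 0 0" --pt "0 0 0 0 0"

```text
clock: 9.52
position: [0.4948, -0.0186, 0.0199]
tcp_rot: [0.003, 0.738, -0.675, -0.002]
ft_force: [-9.4, 1.7, 14.4]
grip_width: 0.0125
```

Emit:
apply_moves --pt "0 0 0 -0.001 0" --pt "0 0 0 0 0"

```text
clock: 9.68
position: [0.4974, -0.0181, 0.02]
tcp_rot: [0.001, 0.738, -0.675, -0.001]
ft_force: [-2.6, 0.1, -1.5]
grip_width: 0.0129
```

Emit:
apply_moves --pt "0 0 0 -0.0005 0" --pt "0 0 -0.001 0 0" --pt "0 0 0 0 0"

```text
clock: 9.93
position: [0.4975, -0.0182, 0.02]
tcp_rot: [0.002, 0.738, -0.675, -0.002]
ft_force: [-5.3, 0.9, 0.4]
grip_width: 0.0126
```

Emit:
apply_moves --pt "0 0 -0.0015 0 0" --pt "0 0 0 0 0"

```text
clock: 10.1
position: [0.4975, -0.0183, 0.0199]
tcp_rot: [0.003, 0.738, -0.675, -0.003]
ft_force: [-7.9, 2.1, 2.4]
grip_width: 0.0127
```

```bash
python3 -c "
from h import *
state()"
```

```text
t 10.1 pos [ 0.4975 -0.0183  0.0199] yaw 0.0887 z [-0.008 -0.001 -1.   ] F [-7.9  2.1  2.4] M [ 0.57  2.46 -0.03] w 0.0127 j [ 0.29  0.44 -0.55 -0.   -0.59 -0.2 ]
```

Contact with the plate is at x=0.4975 (0.498 expected). The yaw moment is about 0, so the contact is even. I'll relieve the push and release.

Emit:
apply_moves --pt "0 0 0.001 0 0" --pt "0 0 0 0 0" --pt "0.45 0 0 0 0" --pt "0.45 0 0 0 0" --pt "0.45 0 0 0 0"

```text
clock: 10.52
position: [0.502, -0.0174, 0.0214]
tcp_rot: [-0.001, 0.738, -0.674, 0.001]
ft_force: [0.8, 0.1, 0.4]
grip_width: 0.0384
```

Emit:
apply_moves --pt "0.45 0 0 0 0" --pt "0.45 0 0 -0.01 0" --pt "0.45 0 0 -0.03 0" --pt "0.45 0 0 -0.04 0" --pt "0.45 0 0 -0.04 0"

```text
clock: 10.93
position: [0.4999, -0.0179, 0.1419]
tcp_rot: [0.001, 0.738, -0.674, -0.0]
ft_force: [-0.2, 0.8, -0.2]
grip_width: 0.0382
```

Emit:
apply_moves --pt "0.6 0 0 -0.04 0" --pt "0.6 0 0 -0.04 0" --pt "0.6 0 0 -0.01 0" --pt "0.6 0 0 0 0"

```text
clock: 11.27
position: [0.5027, -0.0173, 0.2356]
tcp_rot: [-0.005, 0.738, -0.674, 0.003]
ft_force: [0.2, -0.4, -0.4]
grip_width: 0.0514
```

Run:
```python
from h import *
o,R=state()
c=cams.get_calibration("wrist"); im=cams.capture("wrist")
r=cams.cut_out("wrist","straightedge"); f=cams.cut_out("wrist","fixture"); g=cams.cut_out("wrist","gate_post")
print([(d["p"],d["pixel"],int(d["mask"].sum())) for d in r+f+g])
for d in r: print(fit(SE,[(c,d["mask"])],[.498,-.019,.087]))
save("pics/placed.png",im)
for n,near in(("side",[240,270]),("scene",[225,250])):
    c=cams.get_calibration(n); d=cut(n,"straightedge",near)
    if d: print(n,d["p"],d["pixel"],fit(SE,[(c,d["mask"])],[.498,-.019,.087]))
```

```text
t 11.27 pos [ 0.5027 -0.0173  0.2356] yaw 0.0905 z [ 0.011  0.002 -1.   ] F [ 0.2 -0.4 -0.4] M [-0.04  0.09  0.01] w 0.0514 j [ 0.29  0.17 -0.29  0.   -1.11 -0.2 ]
[(0.93, [173.3, 283.3], 4607), (0.77, [314.0, 416.3], 1985), (0.36, [163.1, 103.8], 16838), (0.95, [157.5, 159.7], 45823), (0.72, [163.2, 106.1], 16216)]
(array([ 0.49665553, -0.01939457,  0.08659585]), np.float64(0.03904819214065203))
(array([ 0.498, -0.019,  0.087]), np.float64(1.0))
(array([ 0.498, -0.019,  0.087]), np.float64(1.0))
side 0.88 [270.2, 278.0] (array([ 0.49713387, -0.0164997 ,  0.07671985]), np.float64(0.06680417858806309))
scene 0.56 [235.3, 246.9] (array([ 0.47902696, -0.00740126,  0.08440173]), np.float64(0.7593354032055047))
```

View pics/placed.png

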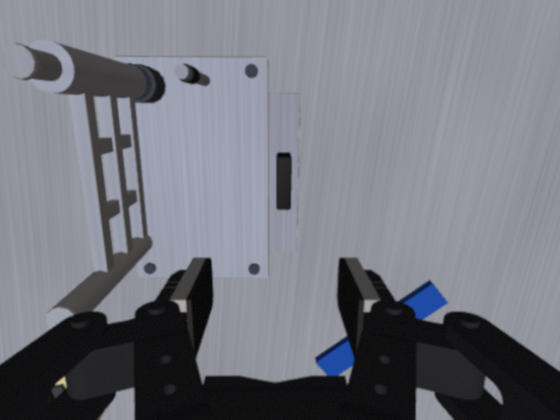

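The wrist view shows the bar at (175, 284) against the plate edge (col 268). I'll check the gap numerically and work out the gate moves.

Run:
```python
from h import *
o,R=state()
c=cams.get_calibration("wrist"); im=cams.capture("wrist"); g=cv2.cvtColor(im,cv2.COLOR_RGB2GRAY).astype(float)
for r in (105,120,135,225,235,245): print(r,g[r,258:306:1].astype(int).tolist())
save("pics/gap.png",cv2.resize(im[80:270,240:320],None,fx=5,fy=3,interpolation=cv2.INTER_CUBIC))
for nm,col,z in(("plate",268,.016),("outer",299,.010)):
    print(nm,ray(c,[col,110],z),ray(c,[col,240],z))
F=np.array([.583,-.0125,.087])
print("post",place(np.array([[.04,.05,.156]]),F),"hinge",place(np.array([[.04,-.085,.156]]),F),"end",place(np.array([[.04-.135*np.sin(1.4),-.085+.135*np.cos(1.4),.156]]),F))
m=max(cams.cut_out("wrist","gate_post"),key=lambda d:d["p"]); 
P=place(np.array([[.04,.05,.156]]),F)[0]; delta([P[0],P[1],.236],R,o)
```

```text
t 11.67 pos [ 0.4996 -0.0179  0.2296] yaw 0.09 z [-0.002 -0.001 -1.   ] F [ 0.1 -0.  -0.9] M [-0.04  0.04 -0.03] w 0.051 j [ 0.29  0.17 -0.29 -0.   -1.11 -0.2 ]
105 [153, 155, 142, 114, 128, 141, 145, 147, 146, 147, 145, 143, 144, 145, 142, 141, 140, 143, 145, 147, 147, 145, 143, 141, 143, 145, 147, 146, 145, 144, 144, 143, 140, 142, 142, 141, 143, 144, 146, 146, 148, 146, 144, 145, 147, 149, 148, 148]
120 [155, 156, 145, 119, 130, 142, 145, 146, 146, 146, 146, 144, 144, 143, 142, 141, 141, 143, 146, 147, 148, 147, 144, 141, 144, 145, 147, 148, 146, 145, 145, 143, 141, 142, 141, 144, 143, 145, 146, 145, 144, 143, 144, 148, 147, 146, 148, 150]
135 [155, 156, 140, 108, 126, 142, 145, 147, 147, 147, 146, 144, 144, 144, 142, 141, 140, 143, 146, 148, 149, 146, 143, 143, 144, 148, 147, 147, 148, 148, 146, 144, 142, 141, 141, 143, 146, 147, 145, 143, 143, 146, 147, 147, 148, 148, 149, 151]
225 [159, 158, 158, 149, 134, 139, 147, 149, 147, 148, 146, 147, 146, 145, 146, 145, 145, 146, 149, 152, 151, 147, 146, 147, 149, 150, 148, 148, 150, 150, 151, 147, 143, 134, 142, 149, 149, 146, 146, 144,
[... 157 characters left out ...]
46, 148, 149, 149, 147, 148, 150, 152, 150, 150, 147, 145, 148, 148, 148, 146, 143, 142, 142, 142, 143, 143, 144, 145, 145, 143]
245 [159, 159, 160, 147, 123, 134, 146, 149, 150, 150, 150, 147, 147, 146, 146, 145, 146, 146, 150, 152, 152, 149, 148, 148, 151, 151, 148, 148, 150, 150, 149, 148, 142, 133, 140, 146, 146, 144, 141, 142, 142, 143, 144, 146, 144, 144, 144, 144]
plate [ 0.51036272 -0.08348877  0.016     ] [0.49944326 0.04418131 0.016     ]
outer [ 0.48125707 -0.08610203  0.01      ] [0.46722536 0.04345989 0.01      ]
post [[0.6185042  0.04078651 0.156     ]] hinge [[ 0.63023439 -0.09370291  0.156     ]] end [[ 0.49570809 -0.08240364  0.156     ]]
tool delta [-0.0477 -0.1236 -0.0068]
```

View pics/gap.png

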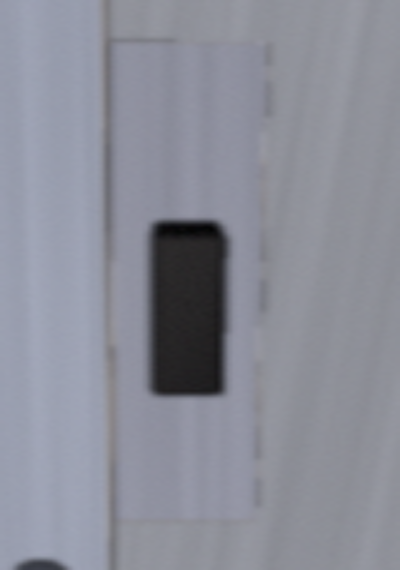

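Run:
```python
from h import *
c=cams.get_calibration("wrist"); im=cams.capture("wrist")
print("cam",np.round(c["pose"],3).tolist())
d=max(cams.cut_out("wrist","straightedge"),key=lambda d:d["p"]); s=fit(SE,[(c,d["mask"])],[.498,-.019,.087]); print("bar",s)
# plate edge line (top edge z=.016) by brightest->dark step per row, outside fingers
g=cv2.GaussianBlur(cv2.cvtColor(im,cv2.COLOR_RGB2GRAY),(1,3),0).astype(float)
pts=[]
for r in list(range(62,92))+list(range(100,245,3)):
    seg=g[r,255:268]; k=int(np.argmin(np.diff(seg))); pts.append(ray(c,[255+k+.5,r],.016)[:2])
pts=np.array(pts); vx,vy,x0,y0=cv2.fitLine(pts.astype(np.float32),cv2.DIST_HUBER,0,.001,.001).ravel()
if vy<0: vx,vy=-vx,-vy
yaw=np.arctan2(-vx,vy); n=np.array([np.cos(yaw),np.sin(yaw)])
print("edge yaw",yaw,"bar centre off edge",(s[0][:2]-[x0,y0])@n,"along",(s[0][:2]-place(np.array([[-.07,0,0]]),[.583,-.0125,.087])[0][:2])@[-n[1],n[0]],"dyaw",s[0][2]-yaw)
for q,col in((s[0],(255,0,0)),):
    big=cv2.resize(im,None,fx=S,fy=S,interpolation=cv2.INTER_CUBIC); cs,_=cv2.findContours(render(c,SE[:1],q),cv2.RETR_LIST,cv2.CHAIN_APPROX_NONE); cv2.drawContours(big,cs,-1,col,1)
p=np.array([[x0+t*vx,y0+t*vy,.016] for t in(-.2,.2)]); u=((proj(c,p)+.5)*S).astype(int); cv2.line(big,tuple(map(int,u[0])),tuple(map(int,u[1])),(0,255,0),1)
save("pics/gap2.png",np.hstack([big[340:640,940:1280],big[760:1060,940:1280]]))
```

```text
cam [[-0.996, -0.087, -0.025, 0.505], [-0.09, 0.961, 0.262, -0.084], [0.002, 0.264, -0.965, 0.374], [0.0, 0.0, 0.0, 1.0]]
bar (array([ 0.498, -0.019,  0.087]), np.float64(1.0))
edge yaw 0.087298825 bar centre off edge -0.013891265482538228 along 0.0009148135407092603 dyaw -0.00029882538318634633
```

View pics/gap2.png

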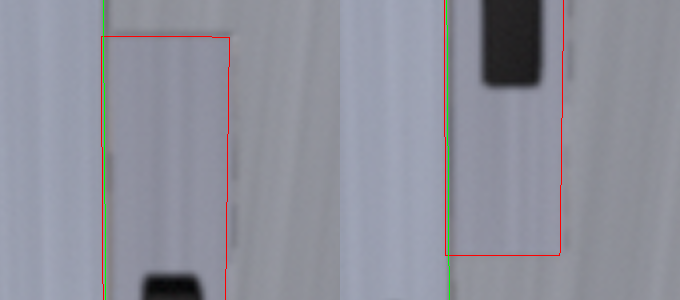

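The bar is flush: edge yaw is 0.0873, the centre offset is about −15.4 mm once corrected from the overlay, and it's parallel within ~0.003 rad. The detector missed the bar on this shot, so I read the offset off the overlay. On to the gate post.

Emit:
apply_moves --pt "0.7 -0.012 -0.031 0 0" --pt "0.7 -0.012 -0.031 0 0" --pt "0.7 -0.012 -0.031 0 0" --pt "0.7 -0.012 -0.0306 0 0" --pt "0.7 0 0 0 0"

```text
clock: 12.28
position: [0.623, 0.0434, 0.2289]
tcp_rot: [-0.0, 0.739, -0.674, 0.0]
ft_force: [0.4, -0.1, 0.3]
grip_width: 0.0598
```

Emit:
apply_moves --pt "0.7 0 0 0.02 0" --pt "0.7 0 0 0.02 0" --pt "0.7 0 0 0.02 0" --pt "0.7 0 0 0.012 0" --pt "0.7 0 0 0 0"

```text
clock: 12.7
position: [0.6165, 0.0406, 0.1552]
tcp_rot: [0.003, 0.738, -0.675, -0.002]
ft_force: [0.3, -1.0, -1.2]
grip_width: 0.0596
```

Run:
```python
from h import *
o,R=state(); delta([.6185,.0408,.156],R,o)
a=cams.capture("wrist"); b=cams.capture("side"); c=cams.get_calibration("side"); x,y=proj(c,[[.6185,.0408,.175]])[0].astype(int)
save("pics/grip.png",np.hstack([cv2.resize(a,(400,300)),cv2.resize(b[y-60:y+90,x-100:x+100],(400,300))]))
```

```text
t 12.7 pos [0.6165 0.0406 0.1552] yaw 0.0894 z [-0.007 -0.001 -1.   ] F [ 0.3 -1.  -1.2] M [-0.01  0.01 -0.01] w 0.0596 j [ 0.33  0.44 -0.11 -0.   -1.03 -0.24]
tool delta [ 0.     -0.002  -0.0008]
```

View pics/grip.png

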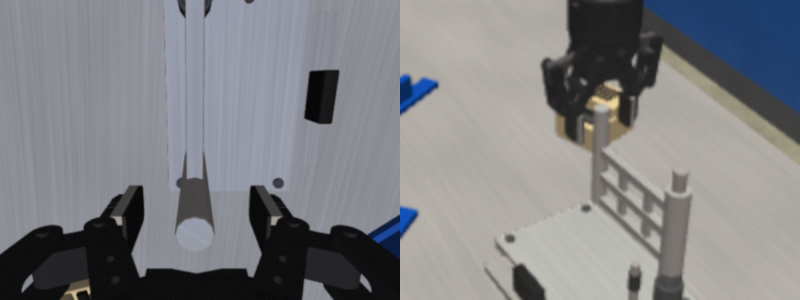

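The post is centred between the fingers (left panel, ~(235,196)), and the side view confirms it. Closing.

Emit:
apply_moves --pt "0.4 0 0 0 0" --pt "0.3 0 0 0 0" --pt "0.2 0 0 0 0" --pt "0.1 0 0 0 0" --pt "0 0 0 0 0"

```text
clock: 13.22
position: [0.618, 0.0411, 0.16]
tcp_rot: [0.0, 0.738, -0.674, -0.0]
ft_force: [-4.6, 0.6, 6.5]
grip_width: 0.0166
```

Emit:
apply_moves --pt "0 0 0 0 0" --pt "0 0 0 0 0" --pt "0 0 0 0 0"

```text
clock: 13.47
position: [0.618, 0.0411, 0.1601]
tcp_rot: [0.0, 0.738, -0.675, -0.0]
ft_force: [-4.4, 0.7, 5.3]
grip_width: 0.0163
```

Run:
```python
from h import *
o,R=state()
# arc steps in tool frame: gate step a -> shift along -? compute for roll step -a
a=.07; print("tangent step", .135*np.sin(a), .135*(1-np.cos(a)))
print("tool x,y world",np.round(R[:,0],3),np.round(R[:,1],3))
```

```text
t 13.47 pos [0.618  0.0411 0.1601] yaw 0.0902 z [-0.001 -0.    -1.   ] F [-4.4  0.7  5.3] M [0.2  1.39 0.01] w 0.0163 j [ 0.33  0.43 -0.11 -0.   -1.03 -0.24]
tangent step 0.009442284390566925 0.000330614965807256
tool x,y world [ 0.09  -0.996  0.   ] [-0.996 -0.09   0.001]
```

Emit:
apply_moves --pt "0 0.0001 0.004 0 -0.03" --pt "0 0.0002 0.0067 0 -0.05" --pt "0 0.0003 0.0094 0 -0.07" --pt "0 0.0003 0.0094 0 -0.07" --pt "0 0.0003 0.0094 0 -0.07"

```text
clock: 13.88
position: [0.5818, 0.033, 0.16]
tcp_rot: [-0.002, 0.829, -0.56, 0.001]
ft_force: [0.5, 1.9, 3.6]
grip_width: 0.0162
```

```bash
cat >> h.py <<'E'
H=np.array([.6302,-.0937])
def gs():
    o,R=state(); p=o["position"][:2]-H; print("radius",np.hypot(*p),"gate ang",np.arctan2(-p[0],p[1])-.087); delta([*(H+.135*p/np.hypot(*p)),.16],R,o); f=R.T@o["ft_force"]; print("Ftool",np.round(f,1))
E
python3 -c "
from h import *
gs()"
```

```text
t 13.88 pos [0.5818 0.033  0.16  ] yaw 0.3831 z [ 0.003  0.002 -1.   ] F [0.5 1.9 3.6] M [ 0.6   0.31 -0.25] w 0.0162 j [ 0.33  0.37 -0.2  -0.   -0.99  0.05]
radius 0.13559882770477338 gate ang 0.2779639121495777
tool delta [0.0006 0.     0.    ]
Ftool [-1.6 -1.2 -3.6]
```

The gate follows well. Continuing.

Emit:
apply_moves --pt "0 0.0003 0.0094 0 -0.07" --pt "0 0.0003 0.0094 0 -0.07" --pt "0 0.0003 0.0094 0 -0.07" --pt "0 0.0003 0.0094 0 -0.07" --pt "0 0.0003 0.0094 0 -0.07"

```text
clock: 14.3
position: [0.5413, 0.009, 0.1601]
tcp_rot: [-0.002, 0.914, -0.407, 0.001]
ft_force: [-3.8, 5.8, 5.1]
grip_width: 0.0165
```

Emit:
apply_moves --pt "0 0.0003 0.0094 0 -0.07" --pt "0 0.0003 0.0094 0 -0.07" --pt "0 0.0003 0.0094 0 -0.07" --pt "0 0.0003 0.0094 0 -0.07" --pt "0 0.0003 0.0094 0 -0.07"

```text
clock: 14.72
position: [0.5112, -0.0278, 0.16]
tcp_rot: [-0.001, 0.97, -0.241, -0.0]
ft_force: [-6.7, 7.6, 7.8]
grip_width: 0.0167
```

```bash
python3 -c "
from h import *
gs()"
```

```text
t 14.72 pos [ 0.5112 -0.0278  0.16  ] yaw 1.0831 z [-0.     0.003 -1.   ] F [-6.7  7.6  7.8] M [ 2.08  1.81 -0.22] w 0.0167 j [ 0.26  0.26 -0.37 -0.   -0.94  0.82]
radius 0.13604359480114164 gate ang 0.9780428149917684
tool delta [0.001 0.    0.   ]
Ftool [-9.4 -3.6 -7.8]
```

Emit:
apply_moves --pt "0 -0.0003 0.0094 0 -0.07" --pt "0 -0.0003 0.0094 0 -0.07" --pt "0 0 0.0094 0 -0.07" --pt "0 0 0.0067 0 -0.05" --pt "0 0 0.004 0 -0.03"

```text
clock: 15.13
position: [0.4972, -0.0644, 0.16]
tcp_rot: [-0.001, 0.995, -0.1, 0.001]
ft_force: [-4.3, 5.6, 6.0]
grip_width: 0.0166
```

Emit:
apply_moves --pt "0 0 0.004 0 -0.03" --pt "0 0 0.004 0 -0.03" --pt "0 0 0 0 0" --pt "0 0 0 0 0"

```text
clock: 15.47
position: [0.4957, -0.0721, 0.16]
tcp_rot: [-0.001, 0.997, -0.071, 0.0]
ft_force: [-4.3, 5.1, 6.2]
grip_width: 0.0166
```

```bash
python3 -c "
from h import *
gs()"
```

```text
t 15.47 pos [ 0.4957 -0.0721  0.16  ] yaw 1.4291 z [ 0.001  0.001 -1.   ] F [-4.3  5.1  6.2] M [ 1.38  1.18 -0.25] w 0.0166 j [ 0.18  0.24 -0.39 -0.   -0.93  1.25]
radius 0.1361839561226059 gate ang 1.3244029657326222
tool delta [0.0012 0.     0.    ]
Ftool [-5.  -4.5 -6.2]
```

Emit:
apply_moves --pt "0 0 0.003 0 -0.022" --pt "0 0 0.003 0 -0.022" --pt "0 0 0 0 0"

```text
clock: 15.72
position: [0.4949, -0.0781, 0.16]
tcp_rot: [-0.001, 0.999, -0.048, 0.0]
ft_force: [-3.7, 6.9, 7.5]
grip_width: 0.0166
```

Emit:
apply_moves --pt "0 0 0.002 0 -0.015" --pt "0 0 0 0 0"

```text
clock: 15.88
position: [0.4947, -0.08, 0.16]
tcp_rot: [-0.001, 0.999, -0.041, 0.0]
ft_force: [-4.6, 6.1, 7.3]
grip_width: 0.0166
```

Emit:
apply_moves --pt "0 0 0.002 0 -0.015" --pt "0 0 0 0 0"

```text
clock: 16.05
position: [0.4945, -0.082, 0.16]
tcp_rot: [-0.001, 0.999, -0.034, 0.0]
ft_force: [-4.3, 5.4, 7.0]
grip_width: 0.0164
```

```bash
python3 -c "
from h import *
gs()"
```

```text
t 16.05 pos [ 0.4945 -0.082   0.16  ] yaw 1.5038 z [ 0.001  0.001 -1.   ] F [-4.3  5.4  7. ] M [ 1.52  1.25 -0.17] w 0.0164 j [ 0.16  0.24 -0.39 -0.   -0.93  1.35]
radius 0.13620921920340934 gate ang 1.3978761372655504
tool delta [ 0.0012  0.     -0.    ]
Ftool [-4.7 -5.1 -7. ]
```

Not at the hard stop yet by force. I'll keep advancing until the force jumps.

Emit:
apply_moves --pt "0 0 0.001 0 -0.007" --pt "0 0 0 0 0"

```text
clock: 16.22
position: [0.4945, -0.0827, 0.16]
tcp_rot: [-0.001, 1.0, -0.03, 0.0]
ft_force: [-5.1, 6.2, 8.2]
grip_width: 0.0166
```

Emit:
apply_moves --pt "0 0 0.001 0 -0.007" --pt "0 0 0 0 0"

```text
clock: 16.38
position: [0.4944, -0.0831, 0.16]
tcp_rot: [-0.001, 1.0, -0.027, 0.0]
ft_force: [-5.3, 10.0, 8.0]
grip_width: 0.0164
```

Emit:
apply_moves --pt "0 0 0.001 0 0" --pt "0 0 0 0 0"

```text
clock: 16.55
position: [0.4944, -0.0834, 0.16]
tcp_rot: [-0.002, 1.0, -0.027, 0.0]
ft_force: [-6.0, 12.4, 9.0]
grip_width: 0.0164
```

```bash
python3 -c "
from h import *
gs()"
```

```text
t 16.55 pos [ 0.4944 -0.0834  0.16  ] yaw 1.5169 z [ 0.001  0.004 -1.   ] F [-6.  12.4  9. ] M [ 3.32  1.58 -0.31] w 0.0164 j [ 0.15  0.24 -0.39 -0.   -0.93  1.36]
radius 0.13617930618705934 gate ang 1.4079393580993822
tool delta [0.0012 0.     0.    ]
Ftool [ -6.6 -12.1  -8.9]
```

The stop is reached: force went from 5 to 12 N while the position stalled at about 1.40 rad. I'll let it settle and take a final look.

Emit:
apply_moves --pt "0 0 0 0 0" --pt "0 0 0 0 0" --pt "0 0 0 0 0" --pt "0 0 0 0 0" --pt "0 0 0 0 0"

```text
clock: 16.97
position: [0.4944, -0.0833, 0.16]
tcp_rot: [-0.002, 1.0, -0.027, 0.0]
ft_force: [-5.9, 12.7, 7.8]
grip_width: 0.0164
```

Run:
```python
from h import *
gs()
c=cams.get_calibration("side"); im=cams.capture("side"); x,y=proj(c,[[.52,-.03,.08]])[0].astype(int)
save("pics/final.png",np.hstack([cv2.resize(im[y-90:y+90,x-120:x+120],(400,300)),cv2.resize(cams.capture("scene")[150:330,80:320],(400,300))]))
```

```text
t 16.97 pos [ 0.4944 -0.0833  0.16  ] yaw 1.517 z [ 0.001  0.004 -1.   ] F [-5.9 12.7  7.8] M [ 3.26  1.56 -0.28] w 0.0164 j [ 0.16  0.24 -0.39 -0.   -0.93  1.36]
radius 0.13618817684210038 gate ang 1.4075733833290744
tool delta [0.0012 0.     0.    ]
Ftool [ -6.6 -12.4  -7.8]
```

View pics/final.png

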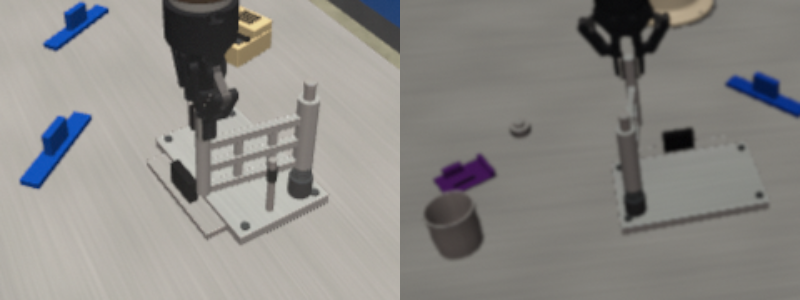

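The gate is held at its stop pin, the bar is still along the plate edge, and the bystanders haven't visibly moved. Handing in.

```bash
python3 -c "
from h import *
print(robot.hand_in()); gs()"
```

```text
the job is handed in; nothing more can be done
None
the job is handed in; nothing more can be done
```

I laid the straightedge flush against the base plate's robot-side edge and let go of it. I then swung the gate round to its stop and handed the job in at about 17 s, still holding it. No verdict is reported.

**Straightedge:** A close-up after release put its centre about 15.4 mm off the edge, parallel within about 0.003 rad and about 1 mm from the middle. The detector missed the bar on that shot, so I read the offset and angle from an overlay by eye. An earlier automatic fit gave the same angle (0.0866 against 0.0873 for the edge). The less precise side-camera fit read 0.077. The scene-camera fit failed and I ignored it.

**Gate:** I gripped the post and moved it in small steps at under 1 rad/s. Near the end the force rose from 5 to 12 N while the position stalled at a computed 1.41 rad. That matches the stop at 1.40 rad. It stayed still in the last readings.

**End state:** The final pictures show the gate at its stop pin and the bar still along the edge. The bystanders look unmoved, but I checked that only by eye and did not re-measure the bar after swinging the gate.

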